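Move the blown fuse to the ready bay of the tester

TASK

One of the three fuses in the clip strip has blown: its red pin has popped up. Pull that fuse straight up out of its sprung clip, stand it upright on the open bench and let go so that you can take it again by its narrow ends, then set it down upright, fully home and centred between the two cheeks of the tester bay whose lamp is green. Leave the other two fuses in their clips and do not knock the loose things about.

Things in the scene. Friction and masses are not known exactly. Their poses are not given: they have to be found in the camera images.
- fuse_a_mid (a point): A cartridge fuse like the other two: white ceramic block with steel top and foot and a copper band; 24 mm along its x by 42 mm along its y by 64 mm high, the steel foot (lowest 9 mm) 48 mm along y. About 0.15 kg. The point is its centre, 32 mm above its underside; x is across the broad faces, y along its length, z up. 
- fuse_b_mid (a point): A cartridge fuse like the other two: white ceramic block with steel top and foot and a copper band; 24 mm along its x by 42 mm along its y by 64 mm high, the steel foot (lowest 9 mm) 48 mm along y. About 0.15 kg. The point is its centre, 32 mm above its underside; x is across the broad faces, y along its length, z up. 
- fuse_c_mid (a point): A cartridge fuse like the other two: white ceramic block with steel top and foot and a copper band; 24 mm along its x by 42 mm along its y by 64 mm high, the steel foot (lowest 9 mm) 48 mm along y. About 0.15 kg. The point is its centre, 32 mm above its underside; x is across the broad faces, y along its length, z up. 
- red_pin (a point): Tip of the popped-up red pin, 8 mm thick, standing 10 mm above the centre of the top of the one blown fuse (42 mm above that fuse's centre); the other fuses have none.
- strip_mid (a point): Middle of the floor of the fixed grey clip strip, 10 mm above the bench; x across the strip, y along it. Base 76 x 216 mm. Three places at y = -68, 0, +68 mm; the fuses stand on the floor, their y along the strip. Black barriers (68 mm above the floor, 46 mm across) stand between and outside the places, so only the broad faces can be gripped, along the strip's x.
- strip_clip (a point): Same floor, middle place: how it holds. In each place two sprung steel nubs catch the fuse's foot at its narrow ends; about 10 to 18 N straight up frees it within the first 10 mm of lift; lift 80 mm or more to clear the barriers. Ribs 6 mm high run beside the foot.
- bay_left (a point): Floor centre of the tester's bay at its +y side, 12 mm above the bench; x across the cheeks, y along them. Two black upright cheeks, 31 mm apart along x, 8 mm thick, 30 mm long in y, 68 mm high; open at both y ends. A fuse stands with its broad faces to the cheeks, its narrow ends sticking out beyond them; no room for fingers between fuse and cheeks.
- bay_right (a point): The same for the tester's bay at its -y side, 100 mm from the other. The tester is a fixed grey base, 92 x 168 mm; its middle lies half-way between the bays.
- green_lamp_foot (a point): Foot of the green lamp (dome 18 mm wide, 11 mm high) on the tester's base, 35 mm in front (towards -x of the tester) of the centre of the bay that is ready; same axes as the bays.
- red_lamp_foot (a point): The same for the red lamp, in front of the bay that must not be used.
- open_bench (a point): A point on the bench top that is always clear, beside the -y end of the strip; one good place to stand the fuse (any open bench will do). A fixed red basin about 0.1 m high stands on its far right (its rim begins about 50 mm farther to -y), a tall burette stand at the far left of the robot.
- vial_yellow: Bystander, not to be knocked about: loose capped vial with yellow content, 23 mm wide, 52 mm high; origin under its centre.
- vial_clear: Bystander, not to be knocked about: loose capped clear vial, 23 mm wide, 52 mm high; origin under its centre.
- tape: Bystander, not to be knocked about: loose roll of tape lying flat, 68 mm wide, 19 mm high; origin under its centre.
Not all that is in view belongs to the job. What is shaped like the part that bears fuse_b_mid but purple is not meant.

How it is judged:
By the outcome, as a careful person would: the job done as asked, in the order asked, and still so for the second after the job is handed in, with the robot touching nothing.
It also fails if it takes over 54 s, if anything falls off the work surface, if the arm or the gripper's body presses on something with over 40 N, if the wrist force passes 120 N, or if a joint passes its speed limit or range.

ROBOT

A 6-joint arm with a two-finger parallel gripper is mounted at the origin on a cart in front of the work surface, level with it; the furniture and walls round the work are solid. World frame = base frame: x ahead of the robot, y to its left, z up, the work surface at z = 0. Lengths are in m, angles in rad, forces in N, time in s.
With the tool pointing down it reaches from about 0.275 to 0.75 m from the base axis. Payload 10.2 kg.
Tool frame: the origin (TCP) lies midway between the tips of the shut fingers; the grasp point (between the pads) lies 19 mm behind it; z points along the fingers, y is the direction in which the jaws open and shut (so a half turn about z gives the same grasp; the last joint's range is limited). The gripper opens to 85 mm and grips with 20 to 120 N. Pads are 22 mm wide; open, the fingers measure 114 mm over their backs; the gripper's body (76 mm by 85 mm) begins 54 mm behind the grasp point. The pads swing forward as they close: fully open they stand 13 mm farther back than shut.
Start: joints at [-1.361, 0.313, 1.498, -0, 1.331, -0.223], TCP at [0.22, -0.477, 0.231] pointing down, gripper open.
Joint ranges: [-2.94, 2.94], [-0.97, 2.17], [0.19, 2.56], [-1.23, 4.37], [0.02, 3.11], [-2.88, 2.88]. Speed limits (rad/s): [2.39, 2.39, 3.01, 3.14, 3.14, 3.14].

INTERFACE

Orientations are given as a 3x3 rotation matrix whose columns are the frame's x, y, z axes.
In Python, from cell import ctrl gives the robot as it stands.
- The arm moves only by the tool apply_moves, never from a script. Its argument "series" is a list of rows, each a list of 2 entries, a list of its own where there are three numbers: the shift along the tool's x, y, z in cm, then the turn, a rotation vector about the tool's x, y, z in degrees. A call has 1 to 20 rows; each row shifts and turns the pose as measured when the row begins, along the tool's axes as they then stand; what a row does not reach is not made up. A row lasts 1/10 s, in which the tool goes at most 50 mm and 8.59 degrees, less where a joint would pass 70% of its speed; a pose out of reach is approached as far as the arm can. A call with a gripper value outside its range is refused whole. "jaw" is the closure in counts, from 0 (fully open) to 255 (shut), set as the call begins (left out, the last holds). The fingers move at their own pace and stop on an object; "grip_force" is the grip in N (left out, the last holds). Time passes only in rows, so rows that do not move let the fingers close. It gives the time, the measured TCP pose, the force and the opening at its end, in the units of the state.
- ctrl.sense(): the state, without advancing time (a new reading comes with each control period).
- ctrl.grab_frame(name): name is "scene" or "top" or "wrist"; returns the picture (420x560x3 uint8, red, green, blue); there is no depth.
- ctrl.camera_info(name): a dict with "vfov" (degrees; the focal length in pixels is half the picture's height over the tangent of half this angle, whatever the lens; pixels are square), "cx", "cy" (the principal point, pixels), "k1" (the pictures are not rectified: a ray, as slopes to the right and down, at radius r is drawn at 1 + k1 r^2 times it, then the intrinsics apply), "T" (4x4, takes a point from camera to world coordinates). Camera axes: x right, y down, z forward; pixel columns grow to the right and rows downward; lengths in m; the calibration is good to about 2 mm. A picture is of the moment at which its call begins: read the wrist's pose just before it. camera_info takes no time and is no camera call; for the wrist camera it gives the pose at the moment of the call.
- ctrl.job_done(): hands the job in, once; it reports no verdict.
The state is a dict: "clock": time; "joint_positions": joint angles; "qd": joint speeds; "tau": joint torques, N m; "tcp_pos": TCP position; "orientation": TCP orientation; "force": force on the tool from outside, world axes, zero at the start; "moment": the same for the moment, N m; "finger_gap": opening from 0.0 (shut) to 1.0 (fully open).
Only numpy, scipy, OpenCV 4.12 (cv2) and the standard library are available. Lean on these libraries where they do the work, as an engineer would, in place of code of your own. Each camera call takes 0.05 s, during which the arm holds its last target.

## Working session

There is one attempt and no reset: what is moved stays moved. The work goes in short steps, Python scripts to look and compute and a tool call to move; the robot and the scene stay as the last step left them, time stands still between calls to the robot, and variables do not carry over. Pictures are saved under pics/ and viewed, and the job is handed in when it is done.

Besides the shell and the picture viewer there is one more tool, called after "Call:" by a JSON object that holds its "op" and its "data", one argument or row to a line. apply_moves: Moves the arm, as the interface text tells. Its arguments: {"type":"object","properties":{"series":{"type":"array"},"jaw":{"type":"number"},"grip_force":{"type":"number"}},"required":["series"]}

```bash
ls; mkdir -p pics; python3 - <<'E'
from cell import ctrl
import cv2,json
s=ctrl.sense();print(s)
for n in("scene","top"):
    im=ctrl.grab_frame(n);cv2.imwrite(f"pics/{n}0.png",im[:,:,::-1]);c=ctrl.camera_info(n);print(n,c)
E
```

```text
pics
{'clock': 0.0, 'joint_positions': array([-1.36138058e+00,  3.13426732e-01,  1.49845911e+00, -2.56475711e-05,
        1.33099666e+00, -2.23387625e-01]), 'qd': array([-0.00181556,  0.00117044,  0.00022876,  0.00067553, -0.00044432,
       -0.00039535]), 'tau': array([ 1.94663458e-03, -4.12263536e+01, -2.59735286e+01, -1.12710138e-04,
        4.21017015e-03,  2.07116517e-05]), 'tcp_pos': array([ 0.2201262 , -0.47632935,  0.23073869]), 'orientation': array([[ 9.07791014e-01,  4.19422685e-01, -2.92512878e-04],
       [ 4.19422706e-01, -9.07790182e-01,  1.25648416e-03],
       [ 2.61457641e-04, -1.26331157e-03, -9.99999168e-01]]), 'force': array([-0.56847817, -0.88761035,  0.67521183]), 'moment': array([-0.03969938, -0.00511043,  0.00041116]), 'finger_gap': 1.0046129375335822}
scene {'vfov': 43.73655798508868, 'cx': 275.69619696171355, 'cy': 199.04329366772768, 'k1': -0.07564069696070505, 'T': array([[-0.88632665, -0.29073477,  0.36041415,  0.04772414],
       [-0.46304811,  0.56217232, -0.68523626,  0.89433186],
       [-0.00339285, -0.77423225, -0.6328925 ,  0.89721416],
       [ 0.        ,  0.        ,  0.        ,  1.        ]])}
top {'vfov': 42.77766446988238, 'cx': 289.9888162086318, 'cy': 211.10263889826908, 'k1': -0.15422235960434194, 'T': array([[-0.01844186, -0.98650072,  0.16271518,  0.24162943],
       [-0.9996871 ,  0.01544263, -0.01967806,  0.04667544],
       [ 0.01689967, -0.16302717, -0.98647683,  1.68462857],
       [ 0.        ,  0.        ,  0.        ,  1.        ]])}
```

View pics/scene0.png

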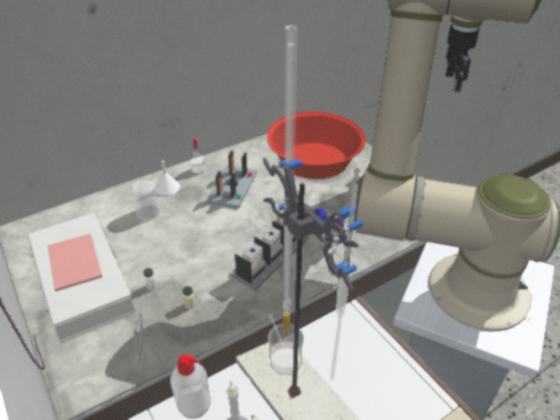

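View pics/top0.png

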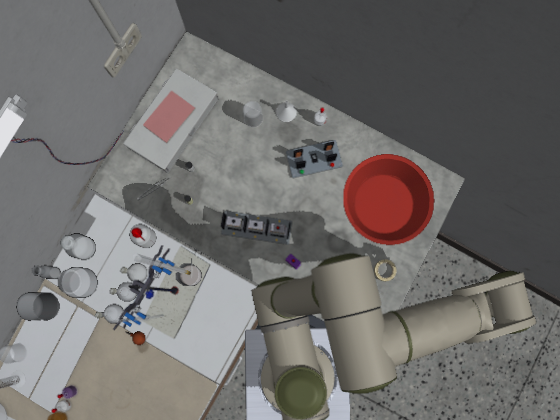

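```bash
cat > h.py <<'E'
import numpy as np,cv2
from cell import ctrl
def K(c,sh=(420,560)):
    f=sh[0]/2/np.tan(np.radians(c['vfov']/2));return np.array([[f,0,c['cx']],[0,f,c['cy']],[0,0,1]])
def ray(c,uv):
    p=cv2.undistortPoints(np.array([[uv]],float),K(c),np.array([c['k1'],0,0,0,0.]))[0,0]
    T=c['T'];return T[:3,3],T[:3,:3]@np.array([p[0],p[1],1])
def onz(c,uv,z):
    o,d=ray(c,uv);return o+d*(z-o[2])/d[2]
def proj(c,P):
    T=np.linalg.inv(c['T']);R=T[:3,:3]
    return cv2.projectPoints(np.atleast_2d(P).astype(float),cv2.Rodrigues(R)[0],T[:3,3],K(c),np.array([c['k1'],0,0,0,0.]))[0][:,0]
def crop(src,x0,y0,x1,y1,k,dst):
    im=cv2.imread(src)[y0:y1,x0:x1];cv2.imwrite(dst,cv2.resize(im,None,fx=k,fy=k,interpolation=cv2.INTER_CUBIC))
E
python3 - <<'E'
from h import *
crop("pics/top0.png",200,130,360,280,5,"pics/tc.png" )
crop("pics/scene0.png",190,140,350,290,4,"pics/sc.png")
E
```

```text
(no output)
```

View pics/tc.png

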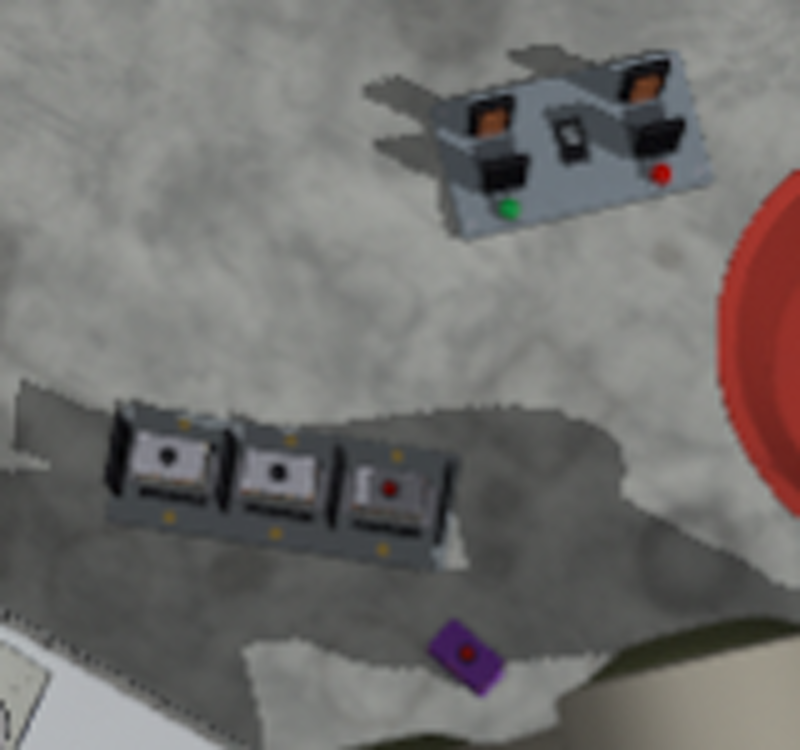

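View pics/sc.png

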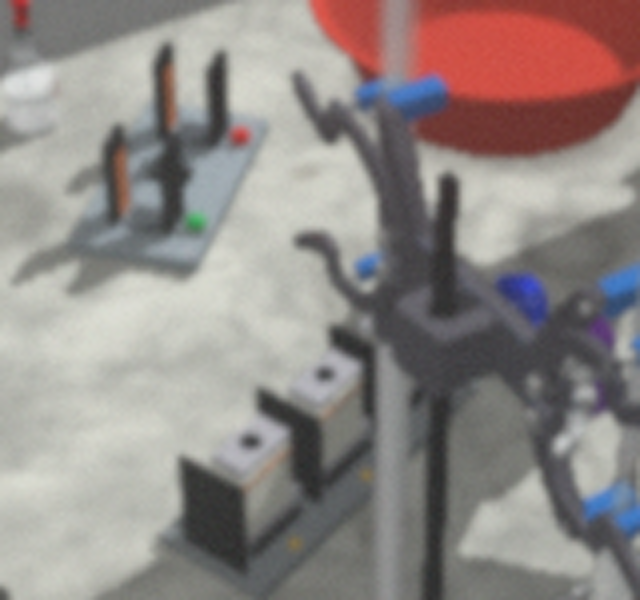

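```bash
python3 - <<'E'
from h import *
c=ctrl.camera_info("top")
im=cv2.imread("pics/top0.png");hsv=cv2.cvtColor(im,cv2.COLOR_BGR2HSV)
f=lambda p:(200+p[0]/5,130+p[1]/5)
for n,p,z in [("A",(168,456),.074),("B",(278,472),.074),("pin",(390,488),.084),("green",(510,208),.02),("red",(661,174),.02),("purple",(467,653),.07),
  ("strip tl",(108,525),.01),("strip br",(435,570),.01),("screw1",(169,517),.01),("screw2",(276,534),.01),("screw3",(382,549),.01),("s4",(185,424),.01),("s5",(291,440),.01),("s6",(398,456),.01),("t1",(460,240),.012),("t2",(712,185),.012),("t3",(680,52),.012)]:
    print(n,onz(c,f(p),z).round(4))
E
```

```text
A [0.4789 0.1863 0.074 ]
B [0.4681 0.1196 0.074 ]
pin [0.4559 0.0518 0.084 ]
green [ 0.6433 -0.0272  0.02  ]
red [ 0.6644 -0.1246  0.02  ]
purple [0.3568 0.007  0.07  ]
strip tl [0.4451 0.2298 0.01  ]
strip br [0.4135 0.0246 0.01  ]
screw1 [0.4496 0.1913 0.01  ]
screw2 [0.4378 0.1241 0.01  ]
screw3 [0.4272 0.0576 0.01  ]
s4 [0.5086 0.181  0.01  ]
s5 [0.4974 0.1141 0.01  ]
s6 [0.4861 0.0467 0.01  ]
t1 [0.6247 0.0049 0.012 ]
t2 [ 0.6588 -0.1581  0.012 ]
t3 [ 0.7481 -0.1405  0.012 ]
```

Call:
{"op": "apply_moves", "data": {
  "series": [
    [[0, 0, 0], [0, 0, -8]],
    [[0, 0, 0], [0, 0, -8]],
    [[0, 0, 0], [0, 0, -8]],
    [[0, 0, 0], [0, 0, -8]],
    [[0, 0, 0], [0, 0, -8]],
    [[0, 0, 0], [0, 0, -8]],
    [[0, 0, 0], [0, 0, -7.5]]
  ]
}}

```text
clock: 0.8
tcp_pos: [0.2199, -0.4752, 0.2283]
orientation: [[0.132, 0.991, -0.001], [0.991, -0.132, 0.007], [0.006, -0.002, -1.0]]
force: [-0.2, 0.5, -0.2]
finger_gap: 1.0
```

Call:
{"op": "apply_moves", "data": {
  "series": [
    [[4, 1, 0], [0, 0, 0]],
    [[4, 1, 0], [0, 0, 0]],
    [[4, 1, 0], [0, 0, 0]],
    [[4, 1, 0], [0, 0, 0]],
    [[4, 1, 0], [0, 0, 0]],
    [[4, 1, 0], [0, 0, 0]],
    [[4, 1, 0], [0, 0, 0]],
    [[4, 1, 0], [0, 0, 0]],
    [[4, 1, 0], [0, 0, 0]],
    [[4, 1, 0], [0, 0, 0]],
    [[4, 1, 0], [0, 0, 0]],
    [[4, 1, 0], [0, 0, 0]],
    [[4, 1, 0], [0, 0, 0]],
    [[2, 1, 0], [0, 0, 0]],
    [[0, 0, 0], [0, 0, 0]]
  ]
}}

```text
clock: 2.3
tcp_pos: [0.4323, 0.0643, 0.2292]
orientation: [[0.13, 0.991, -0.004], [0.991, -0.13, 0.012], [0.011, -0.005, -1.0]]
force: [-0.4, -0.9, -0.7]
finger_gap: 1.0
```

```bash
python3 - <<'E'
from h import *
s=ctrl.sense();print(s['clock'],s['tcp_pos'],s['orientation'],s['force'],s['joint_positions'])
c=ctrl.camera_info("wrist");print(c)
im=ctrl.grab_frame("wrist");cv2.imwrite("pics/w1.png",im[:,:,::-1])
E
```

```text
2.3 [0.43230134 0.06426656 0.22916682] [[ 0.13022762  0.99147675 -0.00382449]
 [ 0.99142285 -0.13017572  0.01161983]
 [ 0.01102293 -0.00530491 -0.99992517]] [-0.36291669 -0.85757793 -0.70902553] [-1.28458038e-01  1.20445714e-01  1.74450563e+00  1.15113009e-02
  1.28194128e+00 -1.18906979e-03]
{'vfov': 60.42315454517231, 'cx': 278.0536847334747, 'cy': 213.01022400655106, 'k1': -0.07741024825231664, 'T': array([[ 0.9913448 , -0.12512983, -0.0397243 ,  0.44022531],
       [-0.13117789, -0.95627392, -0.26140496,  0.1318494 ],
       [-0.00527775,  0.26435339, -0.96441144,  0.37211867],
       [ 0.        ,  0.        ,  0.        ,  1.        ]])}
```

View pics/w1.png

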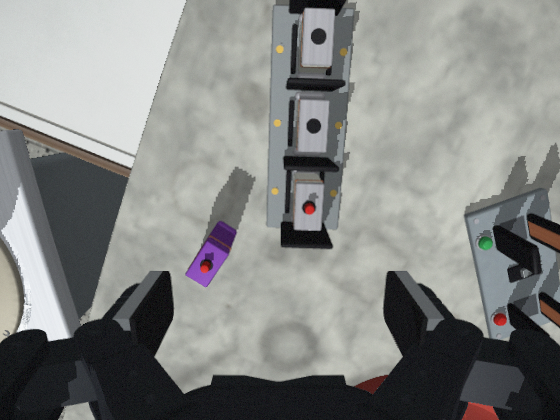

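```bash
python3 - <<'E'
from h import *
from cell import ctrl
crop("pics/w1.png",255,0,375,260,2.3,"pics/w1c.png")
# rebuild camera as at picture
c=ctrl.camera_info("wrist")
im=cv2.imread("pics/w1.png");h=cv2.cvtColor(im,cv2.COLOR_BGR2HSV)
def blobs(m,lo=15):
    n,l,st,ce=cv2.connectedComponentsWithStats(m.astype(np.uint8))
    return [(st[i,4],tuple(ce[i].round(1))) for i in range(1,n) if st[i,4]>lo]
H,S,V=[h[:,:,i].astype(int) for i in range(3)]
red=((H<8)|(H>172))&(S>170)&(V>110)
yel=(H>15)&(H<30)&(S>100)&(V>130)
grn=(H>55)&(H<85)&(S>150)&(V>80)
for n,m,z in(("red",red,.082),("yel",yel,.010),("grn",grn,.017)):
    for a,p in blobs(m): print(n,a,p,onz(c,p,z).round(4))
# black dot B,A
m=(V<70)
for a,p in blobs(m[:, :]): 
    if a<600: print("blk",a,p,onz(c,p,.074).round(4))
E
```

```text
red 65 (np.float64(309.2), np.float64(209.3)) [0.4537 0.0521 0.082 ]
red 49 (np.float64(204.3), np.float64(268.1)) [0.357  0.0111 0.082 ]
red 91 (np.float64(500.1), np.float64(319.9)) [ 0.6217 -0.0787  0.082 ]
yel 41 (np.float64(279.2), np.float64(49.0)) [0.4467 0.191  0.01  ]
yel 36 (np.float64(343.1), np.float64(51.5)) [0.5061 0.1812 0.01  ]
yel 37 (np.float64(276.8), np.float64(122.6)) [0.4355 0.1239 0.01  ]
yel 33 (np.float64(338.2), np.float64(125.0)) [0.4949 0.1139 0.01  ]
yel 32 (np.float64(274.5), np.float64(190.5)) [0.4241 0.057  0.01  ]
grn 115 (np.float64(485.4), np.float64(242.6)) [ 0.6407 -0.0268  0.017 ]
blk 565 (np.float64(315.0), np.float64(4.9)) [0.4766 0.2086 0.074 ]
blk 250 (np.float64(293.7), np.float64(48.5)) [0.4567 0.1793 0.074 ]
blk 178 (np.float64(318.1), np.float64(36.0)) [0.4764 0.186  0.074 ]
blk 43 (np.float64(328.7), np.float64(71.0)) [0.4818 0.1592 0.074 ]
blk 223 (np.float64(290.5), np.float64(123.2)) [0.4471 0.1232 0.074 ]
blk 195 (np.float64(63.4), np.float64(142.1)) [0.2563 0.1351 0.074 ]
blk 156 (np.float64(313.4), np.float64(125.6)) [0.4652 0.119  0.074 ]
blk 49 (np.float64(307.7), np.float64(204.2)) [0.4533 0.0546 0.074 ]
blk 327 (np.float64(543.5), np.float64(222.8)) [0.6633 0.0099 0.074 ]
blk 95 (np.float64(544.5), np.float64(243.3)) [ 0.6658 -0.0102  0.074 ]
blk 42 (np.float64(207.0), np.float64(262.6)) [0.3581 0.0128 0.074 ]
blk 213 (np.float64(549.4), np.float64(301.1)) [ 0.6766 -0.072   0.074 ]
blk 36 (np.float64(549.9), np.float64(318.9)) [ 0.6794 -0.0924  0.074 ]
```

View pics/w1c.png

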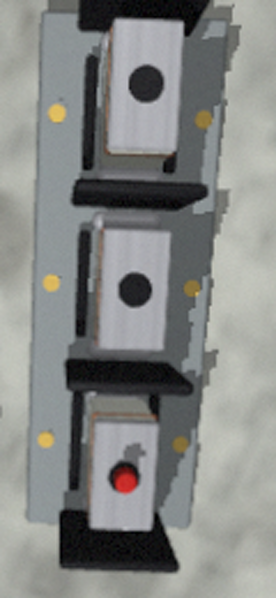

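```bash
cat >> h.py <<'E'
from scipy.spatial.transform import Rotation as Ro
def Rdown(yawx):
    a=np.radians(yawx);return np.array([[np.cos(a),np.sin(a),0],[np.sin(a),-np.cos(a),0],[0,0,-1.]])
def togo(p,yawx):
    s=ctrl.sense();R=s['orientation']
    print('t',round(s['clock'],2),'tcp',s['tcp_pos'].round(4),'F',s['force'].round(1),'gap',round(s['finger_gap'],3))
    print('shift cm now-axes',(100*R.T@(np.array(p)-s['tcp_pos'])).round(2),'turn deg',np.degrees(Ro.from_matrix(R.T@Rdown(yawx)).as_rotvec()).round(2),
     'shift cm after-turn axes',(100*Rdown(yawx).T@(np.array(p)-s['tcp_pos'])).round(2))
E
python3 -c "
from h import *
togo((.4545,.052,.13),80.4)"
```

```text
t 2.35 tcp [0.4317 0.0634 0.2291] F [-0.   0.1 -0.5] gap 1.001
shift cm now-axes [-0.93  2.46  9.89] turn deg [-0.34 -0.61  2.08] shift cm after-turn axes [-0.74  2.43  9.91]
```

Call:
{"op": "apply_moves", "data": {
  "series": [
    [[-0.4, 1.2, 0], [-0.3, -0.6, 2.1]],
    [[-0.4, 1.2, 2.5], [0, 0, 0]],
    [[0, 0, 2.5], [0, 0, 0]],
    [[0, 0, 2.5], [0, 0, 0]],
    [[0, 0, 1], [0, 0, 0]],
    [[0, 0, 0], [0, 0, 0]]
  ]
}}

```text
clock: 2.95
tcp_pos: [0.4532, 0.0464, 0.1417]
orientation: [[0.173, 0.985, -0.001], [0.985, -0.173, -0.001], [-0.002, -0.0, -1.0]]
force: [0.4, 0.3, 0.0]
finger_gap: 1.002
```

```bash
python3 - <<'E'
from h import *
togo((.4545,.052,.03),80.4)
c=ctrl.camera_info("wrist")
im=ctrl.grab_frame("wrist");cv2.imwrite("pics/w2.png",im[:,:,::-1])
im=cv2.imread("pics/w2.png");h=cv2.cvtColor(im,cv2.COLOR_BGR2HSV)
H,S,V=[h[:,:,i].astype(int) for i in range(3)]
red=(((H<8)|(H>172))&(S>170)&(V>110)).astype(np.uint8)
n,l,st,ce=cv2.connectedComponentsWithStats(red)
for i in range(1,n):
    if st[i,4]>30: print(st[i,4],ce[i],onz(c,ce[i],.082).round(4))
E
```

```text
t 2.95 tcp [0.4532 0.0464 0.1417] F [0.4 0.3 0. ] gap 1.002
shift cm now-axes [ 0.59  0.03 11.17] turn deg [-0.03  0.09 -0.39] shift cm after-turn axes [ 0.57  0.03 11.17]
126 [281.24603175 221.3968254 ] [0.4544 0.0529 0.082 ]
```

View pics/w2.png

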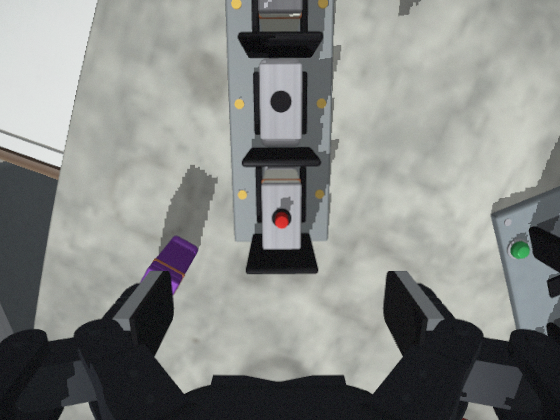

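Call:
{"op": "apply_moves", "data": {
  "series": [
    [[0.3, 0, 0], [0, 0, -0.4]],
    [[0.3, 0.05, 1], [0, 0, 0]],
    [[0, 0, 2], [0, 0, 0]],
    [[0, 0, 2], [0, 0, 0]],
    [[0, 0, 2], [0, 0, 0]],
    [[0, 0, 2], [0, 0, 0]],
    [[0, 0, 1], [0, 0, 0]],
    [[0, 0, 0], [0, 0, 0]]
  ],
  "jaw": 80,
  "grip_force": 50
}}

```text
clock: 3.8
tcp_pos: [0.4592, 0.053, 0.0424]
orientation: [[0.164, 0.986, 0.012], [0.986, -0.164, -0.003], [-0.001, 0.013, -1.0]]
force: [0.2, 0.4, 0.4]
finger_gap: 0.688
```

```bash
python3 - <<'E'
from h import *
togo((.4547,.0525,.03),80.4)
E
```

```text
t 3.8 tcp [0.4592 0.053  0.0424] F [0.2 0.4 0.4] gap 0.688
shift cm now-axes [-0.12 -0.45  1.24] turn deg [0.72 0.07 0.14] shift cm after-turn axes [-0.13 -0.43  1.24]
```

Call:
{"op": "apply_moves", "data": {
  "series": [
    [[-0.1, -0.4, 0.4], [0.7, 0, 0.1]],
    [[0, 0, 0.5], [0, 0, 0]],
    [[0, 0, 0.3], [0, 0, 0]],
    [[0, 0, 0], [0, 0, 0]]
  ]
}}

```text
clock: 4.2
tcp_pos: [0.4562, 0.0527, 0.0315]
orientation: [[0.166, 0.986, 0.003], [0.986, -0.166, -0.002], [-0.001, 0.003, -1.0]]
force: [0.7, 0.8, 0.7]
finger_gap: 0.69
```

```bash
python3 - <<'E'
from h import *
togo((.4547,.0525,.03),80.4)
im=ctrl.grab_frame("wrist");cv2.imwrite("pics/w3.png",im[:,:,::-1])
E
```

```text
t 4.2 tcp [0.4562 0.0527 0.0315] F [0.7 0.8 0.7] gap 0.69
shift cm now-axes [-0.04 -0.14  0.15] turn deg [0.19 0.06 0.05] shift cm after-turn axes [-0.04 -0.14  0.15]
```

View pics/w3.png

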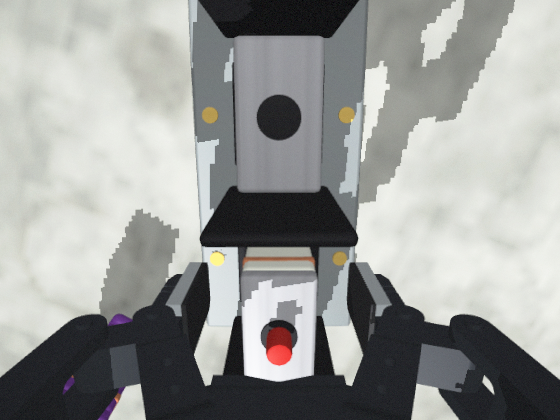

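Call:
{"op": "apply_moves", "data": {
  "series": [
    [[0, -0.1, 0], [0.2, 0, 0]],
    [[0, 0, 0], [0, 0, 0]],
    [[0, 0, 0], [0, 0, 0]],
    [[0, 0, 0], [0, 0, 0]],
    [[0, 0, 0], [0, 0, 0]],
    [[0, 0, 0], [0, 0, 0]]
  ],
  "jaw": 255,
  "grip_force": 70
}}

```text
clock: 4.85
tcp_pos: [0.4556, 0.0528, 0.0323]
orientation: [[0.166, 0.986, 0.001], [0.986, -0.166, -0.001], [-0.001, 0.001, -1.0]]
force: [-0.1, 0.0, -0.4]
finger_gap: 0.271
```

```bash
python3 - <<'E'
from h import *
togo((.4547,.0525,.14),80.4)
E
```

```text
t 4.85 tcp [0.4556 0.0528 0.0323] F [-0.1  0.  -0.4] gap 0.271
shift cm now-axes [ -0.06  -0.07 -10.77] turn deg [0.06 0.06 0.05] shift cm after-turn axes [ -0.05  -0.08 -10.77]
```

Call:
{"op": "apply_moves", "data": {
  "series": [
    [[0, 0, -0.3], [0, 0, 0]],
    [[0, 0, -0.4], [0, 0, 0]],
    [[0, 0, -0.5], [0, 0, 0]],
    [[0, 0, -0.6], [0, 0, 0]],
    [[0, 0, -0.7], [0, 0, 0]],
    [[0, 0, -0.8], [0, 0, 0]]
  ]
}}

```text
clock: 5.45
tcp_pos: [0.4549, 0.053, 0.0672]
orientation: [[0.166, 0.986, -0.001], [0.986, -0.166, -0.001], [-0.001, -0.001, -1.0]]
force: [-0.1, -0.4, -1.0]
finger_gap: 0.269
```

```bash
python3 - <<'E'
from h import *
togo((.4547,.0525,.14),80.4)
E
```

```text
t 5.45 tcp [0.4549 0.053  0.0672] F [-0.1 -0.4 -1. ] gap 0.269
shift cm now-axes [-0.06 -0.02 -7.28] turn deg [-0.06  0.06  0.05] shift cm after-turn axes [-0.05 -0.01 -7.28]
```

Call:
{"op": "apply_moves", "data": {
  "series": [
    [[0, 0, -1.5], [0, 0, 0]],
    [[0, 0, -2], [0, 0, 0]],
    [[0, 0, -2], [0, 0, 0]],
    [[0, 0, -1.5], [0, 0, 0]],
    [[0, 0, 0], [0, 0, 0]]
  ]
}}

```text
clock: 5.95
tcp_pos: [0.4555, 0.053, 0.144]
orientation: [[0.166, 0.986, 0.003], [0.986, -0.166, -0.002], [-0.001, 0.003, -1.0]]
force: [0.9, -0.7, -1.7]
finger_gap: 0.271
```

```bash
python3 - <<'E'
from h import *
togo((.53,-.03,.14),102.2)
im=ctrl.grab_frame("wrist");cv2.imwrite("pics/w4.png",im[:,:,::-1])
im=ctrl.grab_frame("top");cv2.imwrite("pics/t4.png",im[:,:,::-1])
crop("pics/t4.png",200,130,360,280,4,"pics/t4c.png" )
E
```

```text
t 5.95 tcp [0.4555 0.053  0.144 ] F [ 0.9 -0.7 -1.7] gap 0.271
shift cm now-axes [-6.95  8.72  0.44] turn deg [  0.18   0.09 -21.75] shift cm after-turn axes [-9.68  5.53  0.4 ]
```

View pics/w4.png

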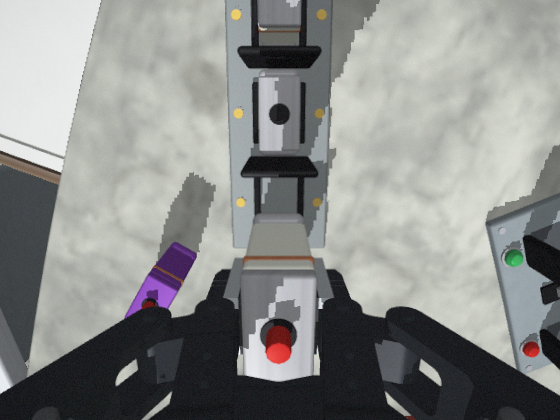

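View pics/t4c.png

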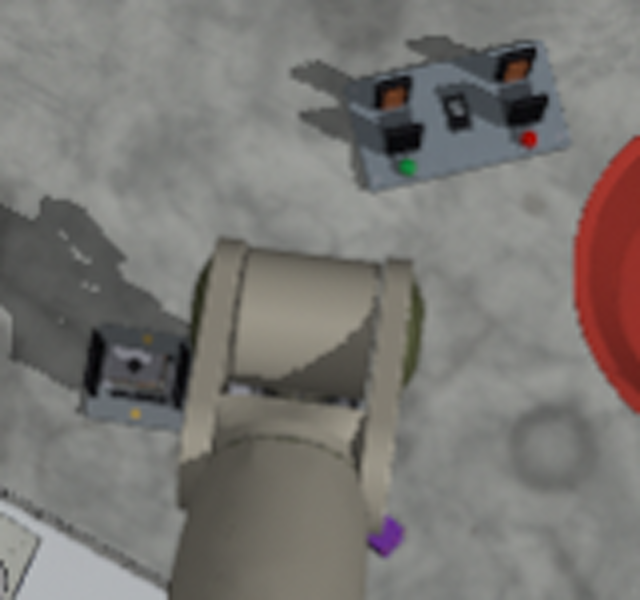

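Call:
{"op": "apply_moves", "data": {
  "series": [
    [[0, 0, 0], [0.2, 0, -7.3]],
    [[0, 0, 0], [0, 0, -7.3]],
    [[0, 0, 0], [0, 0, -7.3]],
    [[-2, 1.1, 0], [0, 0, 0]],
    [[-2, 1.1, 0], [0, 0, 0]],
    [[-2, 1.1, 0], [0, 0, 0]],
    [[-2, 1.1, 0], [0, 0, 0]],
    [[-2, 1.1, 0], [0, 0, 0]],
    [[0, 0, 0], [0, 0, 0]]
  ]
}}

```text
clock: 6.95
tcp_pos: [0.5287, -0.0337, 0.1313]
orientation: [[-0.231, 0.973, -0.021], [0.973, 0.231, 0.003], [0.008, -0.02, -1.0]]
force: [-1.3, -0.7, -0.8]
finger_gap: 0.268
```

```bash
python3 - <<'E'
from h import *
togo((.53,-.03,.0225),102.2)
im=ctrl.grab_frame("wrist");cv2.imwrite("pics/w5.png",im[:,:,::-1])
E
```

```text
t 6.95 tcp [ 0.5287 -0.0337  0.1313] F [-1.3 -0.7 -0.8] gap 0.268
shift cm now-axes [ 0.24  0.43 10.87] turn deg [-1.13 -0.43  1.15] shift cm after-turn axes [ 0.33  0.21 10.88]
```

View pics/w5.png

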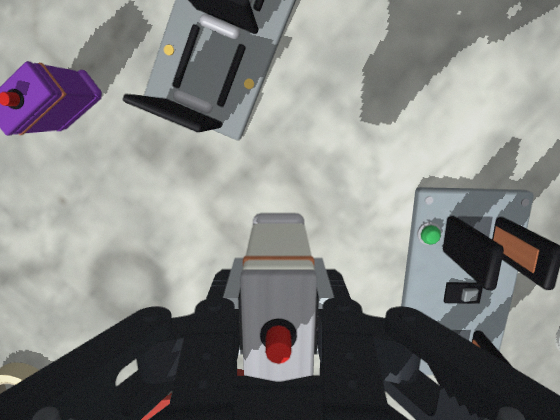

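Call:
{"op": "apply_moves", "data": {
  "series": [
    [[0.2, 0.1, 0], [-1.1, -0.4, 1.1]],
    [[0.1, 0.1, 2], [0, 0, 0]],
    [[0, 0, 2.2], [0, 0, 0]],
    [[0, 0, 2.2], [0, 0, 0]],
    [[0, 0, 2], [0, 0, 0]],
    [[0, 0, 1], [0, 0, 0]],
    [[0, 0, 0], [0, 0, 0]]
  ]
}}

```text
clock: 7.7
tcp_pos: [0.5245, -0.023, 0.033]
orientation: [[-0.211, 0.978, 0.0], [0.978, 0.211, 0.002], [0.002, 0.001, -1.0]]
force: [-0.6, 0.5, -1.7]
finger_gap: 0.272
```

```bash
python3 - <<'E'
from h import *
togo((.53,-.03,.0225),102.2)
E
```

```text
t 7.7 tcp [ 0.5245 -0.023   0.033 ] F [-0.6  0.5 -1.7] gap 0.272
shift cm now-axes [-0.8   0.39  1.05] turn deg [ 0.04 -0.12 -0.02] shift cm after-turn axes [-0.8   0.39  1.05]
```

Call:
{"op": "apply_moves", "data": {
  "series": [
    [[0, 0, 0.4], [0, 0, 0]],
    [[0, 0, 0.3], [0, 0, 0]],
    [[0, 0, 0.2], [0, 0, 0]],
    [[0, 0, 0.1], [0, 0, 0]],
    [[0, 0, 0], [0, 0, 0]]
  ]
}}

```text
clock: 8.2
tcp_pos: [0.5257, -0.0227, 0.025]
orientation: [[-0.211, 0.977, 0.005], [0.977, 0.211, 0.001], [-0.0, 0.005, -1.0]]
force: [-0.4, 0.1, -1.5]
finger_gap: 0.275
```

```bash
python3 - <<'E'
from h import *
togo((.5245,-.023,.0225),102.2)
E
```

```text
t 8.2 tcp [ 0.5257 -0.0227  0.025 ] F [-0.4  0.1 -1.5] gap 0.275
shift cm now-axes [-0.   -0.12  0.25] turn deg [ 0.3   0.   -0.02] shift cm after-turn axes [-0.   -0.12  0.25]
```

Call:
{"op": "apply_moves", "data": {
  "series": [
    [[0, 0, 0.15], [0.3, 0, 0]],
    [[0, 0, 0.15], [0, 0, 0]],
    [[0, 0, 0.05], [0, 0, 0]],
    [[0, 0, 0], [0, 0, 0]]
  ]
}}

```text
clock: 8.6
tcp_pos: [0.5262, -0.0229, 0.0224]
orientation: [[-0.211, 0.978, 0.001], [0.978, 0.211, -0.001], [-0.001, 0.001, -1.0]]
force: [-0.1, -0.5, -1.4]
finger_gap: 0.27
```

```bash
python3 - <<'E'
from h import *
togo((.5245,-.023,.0225),102.2)
E
```

```text
t 8.6 tcp [ 0.5262 -0.0229  0.0224] F [-0.1 -0.5 -1.4] gap 0.27
shift cm now-axes [ 0.02 -0.17 -0.01] turn deg [ 0.04  0.04 -0.02] shift cm after-turn axes [ 0.02 -0.17 -0.01]
```

No contact yet; a touch lower, in half-millimetre steps.

Call:
{"op": "apply_moves", "data": {
  "series": [
    [[0, 0, 0.1], [0, 0, 0]],
    [[0, 0, 0.1], [0, 0, 0]],
    [[0, 0, 0.1], [0, 0, 0]]
  ]
}}

```text
clock: 8.9
tcp_pos: [0.5264, -0.0229, 0.0223]
orientation: [[-0.211, 0.977, 0.001], [0.977, 0.211, -0.001], [-0.001, 0.0, -1.0]]
force: [-5.4, 0.8, 13.2]
finger_gap: 0.273
```

Call:
{"op": "apply_moves", "data": {
  "series": [
    [[0, 0, -0.05], [0, 0, 0]],
    [[0, 0, 0], [0, 0, 0]],
    [[0, 0, 0], [0, 0, 0]]
  ]
}}

```text
clock: 9.2
tcp_pos: [0.5264, -0.0229, 0.0228]
orientation: [[-0.211, 0.977, 0.001], [0.977, 0.211, -0.001], [-0.001, 0.001, -1.0]]
force: [-0.6, -0.1, -1.0]
finger_gap: 0.276
```

Call:
{"op": "apply_moves", "data": {
  "series": [
    [[0, 0, 0], [0, 0, 0]],
    [[0, 0, 0], [0, 0, 0]],
    [[0, 0, 0], [0, 0, 0]],
    [[0, 0, 0], [0, 0, 0]],
    [[0, 0, 0], [0, 0, 0]]
  ],
  "jaw": 80
}}

```text
clock: 9.7
tcp_pos: [0.5266, -0.023, 0.0226]
orientation: [[-0.211, 0.977, 0.001], [0.977, 0.211, -0.001], [-0.001, 0.001, -1.0]]
force: [-0.5, 0.3, -0.7]
finger_gap: 0.684
```

```bash
python3 - <<'E'
from h import *
togo((.5245,-.023,.0225),102.2)
im=ctrl.grab_frame("wrist");cv2.imwrite("pics/w6.png",im[:,:,::-1])
E
```

```text
t 9.7 tcp [ 0.5266 -0.023   0.0226] F [-0.5  0.3 -0.7] gap 0.684
shift cm now-axes [ 0.05 -0.21  0.01] turn deg [ 0.06  0.08 -0.  ] shift cm after-turn axes [ 0.05 -0.21  0.01]
```

View pics/w6.png

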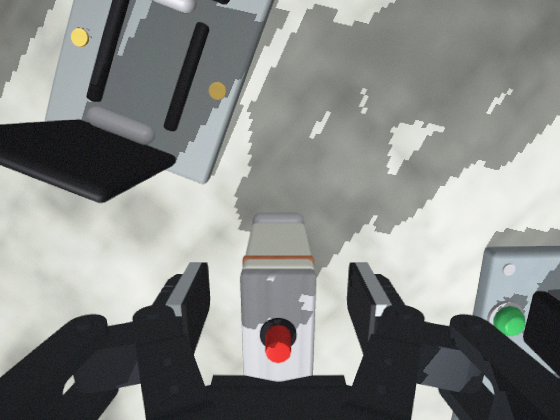

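Call:
{"op": "apply_moves", "data": {
  "series": [
    [[0, 0, -0.5], [0, 0, 0]],
    [[0, 0, -1.5], [0, 0, 0]],
    [[0, 0, -2.5], [0, 0, 0]],
    [[0, 0, -3], [0, 0, 0]],
    [[0, 0, -3], [0, 0, 0]],
    [[0, 0, -3], [0, 0, 0]],
    [[0, 0, 0], [0, 0, 0]],
    [[0, 0, 0], [0, 0, 0]]
  ]
}}

```text
clock: 10.55
tcp_pos: [0.5259, -0.0227, 0.1647]
orientation: [[-0.211, 0.977, 0.001], [0.977, 0.211, -0.001], [-0.001, 0.001, -1.0]]
force: [-0.1, 0.5, -0.9]
finger_gap: 0.684
```

```bash
cat > meas.py <<'E'
from h import *
import sys
def meas(tag):
    s=ctrl.sense();c=ctrl.camera_info("wrist")
    im=ctrl.grab_frame("wrist")[:,:,::-1].copy();cv2.imwrite(f"pics/{tag}.png",im)
    print('tcp',s['tcp_pos'].round(4))
    h=cv2.cvtColor(im,cv2.COLOR_BGR2HSV);H,S,V=[h[:,:,i].astype(int) for i in range(3)]
    for n,m,zs in(("red",((H<8)|(H>172))&(S>170)&(V>100),(.072,.017)),("grn",(H>55)&(H<85)&(S>150)&(V>80),(.017,))):
        k,l,st,ce=cv2.connectedComponentsWithStats(m.astype(np.uint8))
        for i in range(1,k):
            if st[i,4]>30: print(n,st[i,4],ce[i].round(1),*[onz(c,ce[i],z).round(4)[:2] for z in zs])
    return im,c
E
python3 - <<'E'
from meas import *
meas("w7"); togo((.526,-.023,.15),12.2)
E
```

```text
tcp [ 0.5259 -0.0227  0.1647]
red 108 [ 35.6 121.2] [0.3547 0.0077] [ 0.3184 -0.0011]
red 107 [278.7 215.9] [ 0.5246 -0.0221] [ 0.5282 -0.038 ]
grn 196 [410.8 229.4] [ 0.6414 -0.0261]
t 10.6 tcp [ 0.5261 -0.0228  0.1647] F [ 0.5 -0.5  0.3] gap 0.682
shift cm now-axes [-0.02 -0.02  1.47] turn deg [1.3e-01 1.0e-02 9.0e+01] shift cm after-turn axes [-0.02  0.02  1.47]
```

View pics/w7.png

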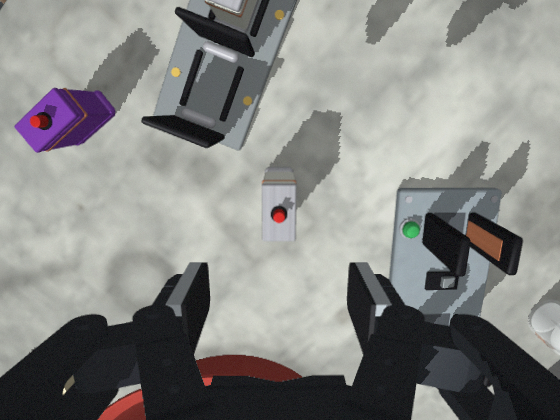

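Call:
{"op": "apply_moves", "data": {
  "series": [
    [[-0.8, 3.8, 0], [0, 0, 0]],
    [[-0.8, 3.8, 0], [0, 0, 0]],
    [[-0.7, 3.8, 0], [0, 0, 0]],
    [[-0.7, 3, 0], [0, 0, 0]],
    [[0, 0, 0], [0, 0, 0]],
    [[0, 0, 0], [0, 0, 0]]
  ]
}}

```text
clock: 11.2
tcp_pos: [0.6743, -0.0207, 0.1551]
orientation: [[-0.211, 0.977, -0.013], [0.978, 0.211, 0.002], [0.005, -0.012, -1.0]]
force: [0.3, -0.8, -0.1]
finger_gap: 0.68
```

```bash
python3 - <<'E'
from meas import *
im,c=meas("w8")
np.savez("c8.npz",**{k:np.array(v) for k,v in c.items()})
togo((.676,-.02,.165),102.2)
E
```

```text
tcp [ 0.6743 -0.0207  0.1551]
red 116 [ 60. 177.] [ 0.5252 -0.0218] [ 0.4924 -0.0387]
red 184 [245.1 309.5] [ 0.6624 -0.0898] [ 0.6631 -0.1232]
grn 193 [241.6 198.9] [ 0.6419 -0.0254]
t 11.25 tcp [ 0.674  -0.0208  0.1551] F [ 0.4  0.7 -0.5] gap 0.685
shift cm now-axes [ 0.04  0.2  -0.99] turn deg [-0.73 -0.28 -0.05] shift cm after-turn axes [ 0.04  0.21 -0.99]
```

View pics/w8.png

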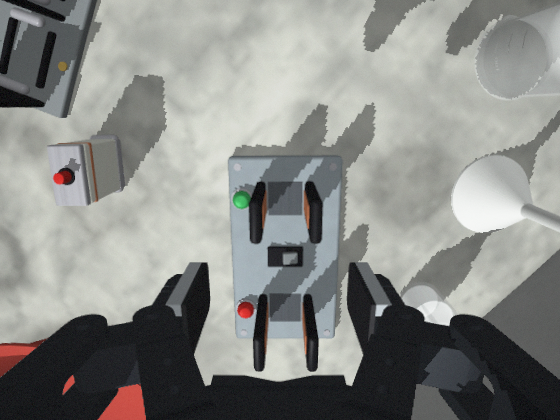

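```bash
python3 - <<'E'
from h import *
crop("pics/w8.png",220,145,350,265,5,"pics/w8c.png")
E
```

```text
(no output)
```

View pics/w8c.png

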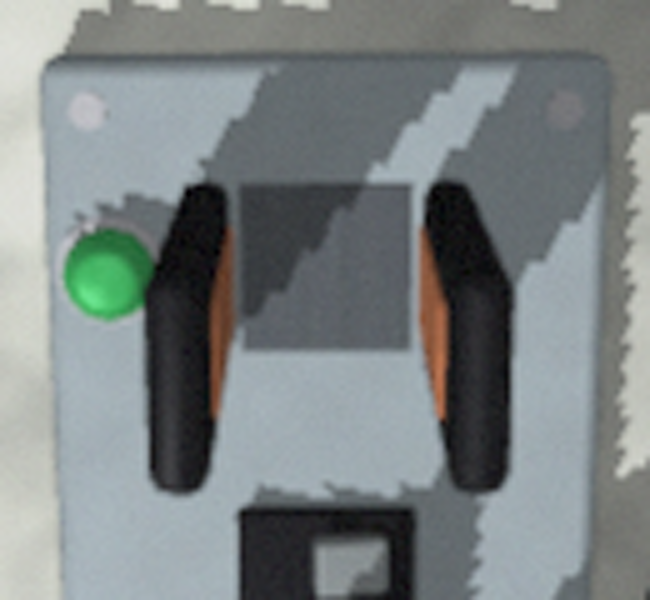

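```bash
python3 - <<'E'
from h import *
d=np.load("c8.npz");c={k:d[k] for k in d}
f=lambda p:(220+p[0]/5-.4,145+p[1]/5-.4)
g=np.array([.6419,-.0254]);a=np.radians(12.23);X=np.array([np.cos(a),np.sin(a)]);Y=np.array([-np.sin(a),np.cos(a)]);b=g+.035*X
print('bay',b)
for n,p,z in[("p1",(240,183),.012),("p2",(412,183),.012),("p3",(412,350),.012),("p4",(245,350),.012),("Lc outer",(149,390),.08),("Lc in",(212,390),.08),("Rc in",(446,390),.08),("Rc out",(509,390),.08),("Ltop y+",(180,282),.08),("Ltop y-",(180,492),.08),("Rtop y+",(480,282),.08),("R y-",(480,492),.08),("s1",(87,110),.012),("s2",(566,110),.012)]:
    q=onz(c,f(p),z)[:2];print(n,q.round(4),'in bay',(X@(q-b)).round(4),(Y@(q-b)).round(4))
E
```

```text
bay [ 0.67610568 -0.01798572]
p1 [ 0.6594 -0.0078] in bay -0.0142 0.0135
p2 [ 0.6864 -0.0019] in bay 0.0134 0.0135
p3 [ 0.6927 -0.0291] in bay 0.0139 -0.0144
p4 [ 0.6658 -0.035 ] in bay -0.0137 -0.0144
Lc outer [ 0.6536 -0.0231] in bay -0.0231 -0.0003
Lc in [ 0.6614 -0.0214] in bay -0.0151 -0.0002
Rc in [ 0.6902 -0.0151] in bay 0.0144 -0.0002
Rc out [ 0.698  -0.0134] in bay 0.0224 -0.0002
Ltop y+ [ 0.6547 -0.0085] in bay -0.0189 0.0138
Ltop y- [ 0.66   -0.0358] in bay -0.0195 -0.014
Rtop y+ [ 6.911e-01 -6.000e-04] in bay 0.0183 0.0138
R y- [ 0.6977 -0.0275] in bay 0.0191 -0.0139
s1 [ 0.6331 -0.0014] in bay -0.0385 0.0253
s2 [0.7076 0.0148] in bay 0.0377 0.0253
```

Call:
{"op": "apply_moves", "data": {
  "series": [
    [[0.7, -3.8, -0.5], [-0.7, -0.3, 0]],
    [[0.8, -3.8, -0.5], [0, 0, 0]],
    [[0.8, -3.8, 0], [0, 0, 0]],
    [[0.6, -3, 0], [0, 0, 0]],
    [[0, 0, 0], [0, 0, 8.3]],
    [[0, 0, 0], [0, 0, 8.3]],
    [[0, 0, 0], [0, 0, 8.3]],
    [[0, 0, 0], [0, 0, 8.3]],
    [[0, 0, 0], [0, 0, 8.3]],
    [[0, 0, 0], [0, 0, 8.3]],
    [[0, 0, 0], [0, 0, 8.3]],
    [[0, 0, 0], [0, 0, 8.3]],
    [[0, 0, 0], [0, 0, 8.3]],
    [[0, 0, 0], [0, 0, 8.3]],
    [[0, 0, 0], [0, 0, 6]],
    [[0, 0, 0], [0, 0, 0]]
  ]
}}

```text
clock: 12.85
tcp_pos: [0.5025, -0.0201, 0.1636]
orientation: [[0.985, 0.172, -0.009], [0.172, -0.985, 0.001], [-0.008, -0.002, -1.0]]
force: [-0.4, 0.4, 0.8]
finger_gap: 0.687
```

```bash
python3 - <<'E'
from meas import *
togo((.5258,-.0225,.13),12.2)
im,c=meas("w9")
E
```

```text
t 12.85 tcp [ 0.5025 -0.0201  0.1636] F [-0.4  0.4  0.8] gap 0.687
shift cm now-axes [2.28 0.65 3.34] turn deg [-0.15  0.47 -2.29] shift cm after-turn axes [2.23 0.73 3.36]
tcp [ 0.5025 -0.0201  0.1636]
red 289 [453.3  11.7] [ 0.6455 -0.1017] [ 0.6632 -0.1238]
red 114 [288.8 182.1] [ 0.5249 -0.0226] [ 0.5141 -0.0261]
grn 297 [319.9  14.5] [ 0.6415 -0.0262]
```

View pics/w9.png

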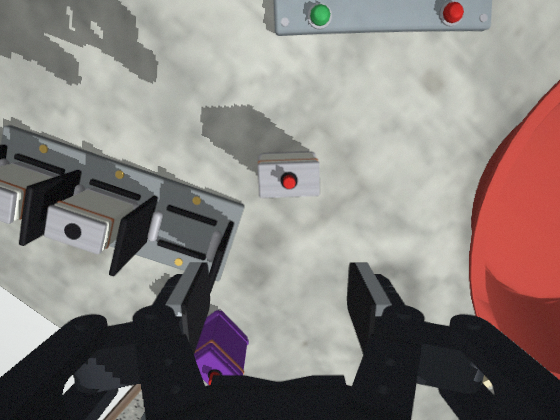

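Call:
{"op": "apply_moves", "data": {
  "series": [
    [[1.1, 0.3, 0], [-0.1, 0.5, -2.3]],
    [[1.1, 0.4, 1], [0, 0, 0]],
    [[0, 0, 2], [0, 0, 0]],
    [[0, 0, 2], [0, 0, 0]],
    [[0, 0, 1], [0, 0, 0]],
    [[0, 0, 0], [0, 0, 0]]
  ]
}}

```text
clock: 13.5
tcp_pos: [0.5242, -0.0224, 0.1028]
orientation: [[0.972, 0.233, 0.002], [0.233, -0.972, 0.0], [0.002, 0.0, -1.0]]
force: [0.5, -0.4, -0.0]
finger_gap: 0.684
```

```bash
python3 - <<'E'
from meas import *
togo((.5255,-.0225,.026),12.2)
im,c=meas("w10")
E
```

```text
t 13.5 tcp [ 0.5242 -0.0224  0.1028] F [ 0.5 -0.4 -0. ] gap 0.684
shift cm now-axes [0.11 0.04 7.68] turn deg [ 0.01 -0.14  1.27] shift cm after-turn axes [0.13 0.04 7.68]
tcp [ 0.5242 -0.0224  0.1028]
red 428 [495.1  40.5] [ 0.6456 -0.0955] [ 0.6633 -0.1239]
red 169 [279.7 246.8] [ 0.5249 -0.0226] [ 0.5043 -0.0278]
grn 468 [331.5  32.3] [ 0.6416 -0.0261]
```

View pics/w10.png

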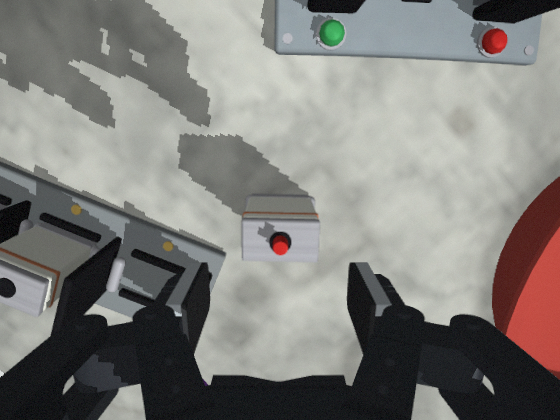

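Call:
{"op": "apply_moves", "data": {
  "series": [
    [[0.1, 0, 0.5], [0, -0.1, 1.3]],
    [[0, 0, 1.5], [0, 0, 0]],
    [[0, 0, 1.5], [0, 0, 0]],
    [[0, 0, 1.5], [0, 0, 0]],
    [[0, 0, 1.2], [0, 0, 0]],
    [[0, 0, 0.3], [0, 0, 0]],
    [[0, 0, 0], [0, 0, 0]]
  ]
}}

```text
clock: 14.25
tcp_pos: [0.5288, -0.023, 0.0406]
orientation: [[0.978, 0.208, 0.011], [0.208, -0.978, -0.003], [0.01, 0.005, -1.0]]
force: [0.2, 0.1, 0.4]
finger_gap: 0.685
```

```bash
python3 - <<'E'
from meas import *
togo((.5255,-.0225,.026),12.2)
im,c=meas("w11")
E
```

```text
t 14.25 tcp [ 0.5288 -0.023   0.0406] F [0.2 0.1 0.4] gap 0.685
shift cm now-axes [-0.33 -0.12  1.46] turn deg [ 0.3  -0.58 -0.21] shift cm after-turn axes [-0.32 -0.12  1.46]
tcp [ 0.5288 -0.023   0.0406]
red 375 [553.5  21.4] [ 0.6396 -0.0838] [ 0.6622 -0.1211]
red 440 [276.2 320. ] [ 0.5256 -0.0223] [ 0.492  -0.0293]
grn 832 [341.   13.4] [ 0.6409 -0.0263]
```

View pics/w11.png

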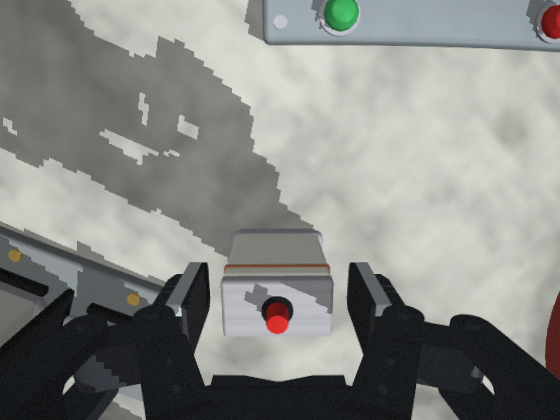

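Call:
{"op": "apply_moves", "data": {
  "series": [
    [[-0.3, -0.1, 0.4], [0.3, -0.6, -0.2]],
    [[0, 0, 0.6], [0, 0, 0]],
    [[0, 0, 0.3], [0, 0, 0]],
    [[0, 0, 0], [0, 0, 0]]
  ]
}}

```text
clock: 14.7
tcp_pos: [0.5264, -0.0228, 0.0282]
orientation: [[0.977, 0.211, 0.002], [0.211, -0.977, -0.001], [0.001, 0.001, -1.0]]
force: [-0.1, -0.8, 0.1]
finger_gap: 0.686
```

```bash
python3 - <<'E'
from meas import *
togo((.5257,-.0227,.026),12.2)
E
```

```text
t 14.7 tcp [ 0.5264 -0.0228  0.0282] F [-0.1 -0.8  0.1] gap 0.686
shift cm now-axes [-0.06 -0.03  0.22] turn deg [ 0.05 -0.08  0.  ] shift cm after-turn axes [-0.06 -0.03  0.22]
```

Call:
{"op": "apply_moves", "data": {
  "series": [
    [[0, 0, 0.2], [0, 0, 0]],
    [[0, 0, 0], [0, 0, 0]],
    [[0, 0, 0], [0, 0, 0]],
    [[0, 0, 0], [0, 0, 0]],
    [[0, 0, 0], [0, 0, 0]],
    [[0, 0, 0], [0, 0, 0]]
  ],
  "jaw": 255,
  "grip_force": 50
}}

```text
clock: 15.3
tcp_pos: [0.5264, -0.0228, 0.0261]
orientation: [[0.977, 0.211, 0.002], [0.211, -0.977, -0.001], [0.001, 0.001, -1.0]]
force: [-0.3, -0.9, -1.8]
finger_gap: 0.483
```

Call:
{"op": "apply_moves", "data": {
  "series": [
    [[0, 0, -0.5], [0, 0, 0]],
    [[0, 0, -1], [0, 0, 0]],
    [[0, 0, -2], [0, 0, 0]],
    [[0, 0, -3], [0, 0, 0]],
    [[0, 0, -3], [0, 0, 0]],
    [[0, 0, -2], [0, 0, 0]],
    [[0, 0, 0], [0, 0, 0]]
  ]
}}

```text
clock: 16.0
tcp_pos: [0.5259, -0.0226, 0.1491]
orientation: [[0.977, 0.211, 0.002], [0.211, -0.977, -0.001], [0.002, 0.001, -1.0]]
force: [0.8, 0.4, -1.2]
finger_gap: 0.486
```

```bash
python3 - <<'E'
from meas import *
im,c=meas("w12");s=ctrl.sense();p=s['tcp_pos'];z=p[2]-.0265+.072-.000
k=(277,340)
h=cv2.cvtColor(im,cv2.COLOR_BGR2HSV)
togo((.6769,-.0190,.15),12.2)
E
```

```text
tcp [ 0.5259 -0.0226  0.1491]
red 310 [454.5  49.8] [ 0.6489 -0.1004] [ 0.6632 -0.1236]
red 501 [276.2 340.4] [ 0.4389 -0.0396] [ 0.4006 -0.0476]
grn 304 [317.4  47.4] [ 0.6416 -0.026 ]
t 16.05 tcp [ 0.5253 -0.0225  0.1476] F [ 0.6  0.  -2. ] gap 0.488
shift cm now-axes [14.89  2.86 -0.23] turn deg [ 0.02 -0.02 -0.  ] shift cm after-turn axes [14.89  2.86 -0.24]
```

View pics/w12.png

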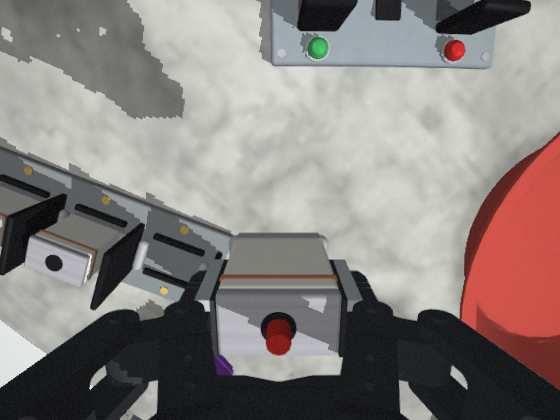

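Call:
{"op": "apply_moves", "data": {
  "series": [
    [[2.8, 0.55, -0.2], [0, 0, 0]],
    [[2.8, 0.55, 0], [0, 0, 0]],
    [[2.8, 0.55, 0], [0, 0, 0]],
    [[2.8, 0.55, 0], [0, 0, 0]],
    [[2, 0.4, 0], [0, 0, 0]],
    [[1, 0.2, 0], [0, 0, 0]],
    [[0, 0, 0], [0, 0, 0]],
    [[0, 0, 0], [0, 0, 0]]
  ]
}}

```text
clock: 16.85
tcp_pos: [0.67, -0.0187, 0.1363]
orientation: [[0.977, 0.211, -0.018], [0.211, -0.978, 0.004], [-0.017, -0.007, -1.0]]
force: [-0.7, -0.7, -0.7]
finger_gap: 0.488
```

```bash
python3 - <<'E'
from meas import *
togo((.6772,-.0187,.12),12.2)
E
```

```text
t 16.85 tcp [ 0.67   -0.0187  0.1363] F [-0.7 -0.7 -0.7] gap 0.488
shift cm now-axes [0.73 0.17 1.62] turn deg [-0.43  0.97 -0.03] shift cm after-turn axes [0.7  0.15 1.63]
```

Call:
{"op": "apply_moves", "data": {
  "series": [
    [[0.4, 0.1, 0], [-0.4, 1, 0]],
    [[0.3, 0.1, 0.4], [0, 0, 0]],
    [[0, 0, 0.4], [0, 0, 0]],
    [[0, 0, 0.3], [0, 0, 0]],
    [[0, 0, 0], [0, 0, 0]]
  ]
}}

```text
clock: 17.35
tcp_pos: [0.6759, -0.0192, 0.1236]
orientation: [[0.978, 0.21, -0.0], [0.21, -0.978, 0.001], [-0.0, -0.001, -1.0]]
force: [0.5, -0.3, -1.4]
finger_gap: 0.487
```

```bash
python3 - <<'E'
from meas import *
togo((.6772,-.0187,.11),12.2)
im,c=meas("w13")
a=ctrl.grab_frame("scene");cv2.imwrite("pics/s13.png",a[:,:,::-1]);crop("pics/s13.png",180,110,310,220,5,"pics/s13c.png")
E
```

```text
t 17.35 tcp [ 0.6759 -0.0192  0.1236] F [ 0.5 -0.3 -1.4] gap 0.487
shift cm now-axes [ 0.13 -0.02  1.36] turn deg [-0.04  0.   -0.05] shift cm after-turn axes [ 0.13 -0.02  1.36]
tcp [ 0.6759 -0.0192  0.1236]
red 33 [491.5   0.8] [ 0.8197 -0.0979] [ 0.8416 -0.1244]
red 90 [407.4 256.1] [ 0.6785 -0.0955] [ 0.6603 -0.1213]
red 640 [276.9 337.5] [ 0.6087 -0.0323] [ 0.5708 -0.0402]
```

View pics/w13.png

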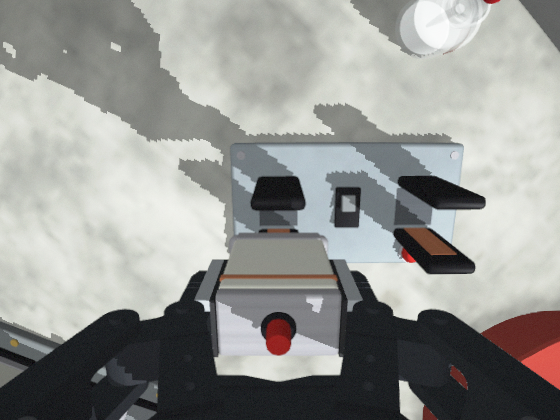

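View pics/s13c.png

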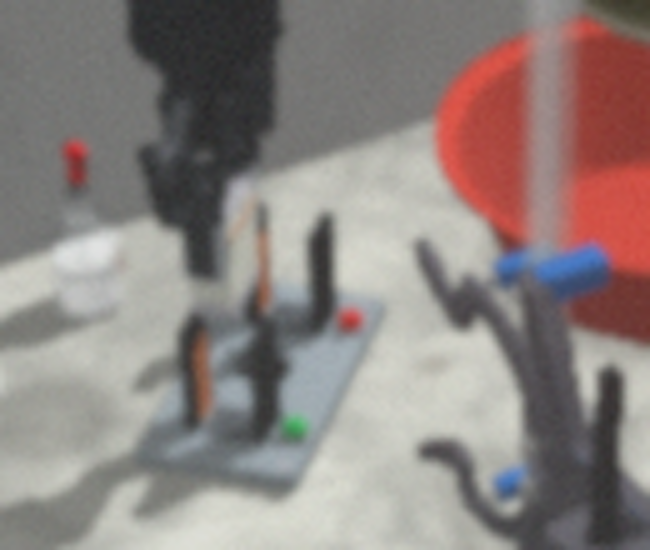

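```bash
python3 - <<'E'
from h import *
crop("pics/w13.png",210,160,350,260,5,"pics/w13c.png")
E
```

```text
(no output)
```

View pics/w13c.png

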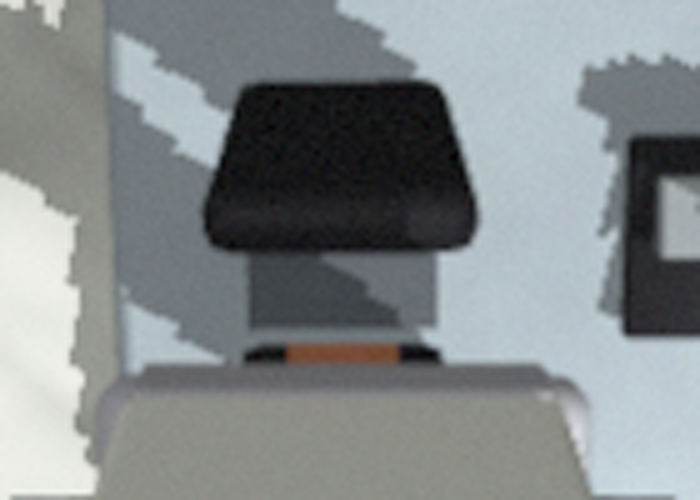

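```bash
python3 - <<'E'
from h import *
c=ctrl.camera_info("wrist")
X=np.array([.9774,.2113]);Y=np.array([-.2113,.9774]);b=np.array([.6759,-.0183])
f=lambda p:(210+p[0]/5-.4,160+p[1]/5-.4)
for n,p,z in[("cheek in",(342,248),.08),("cheek L",(205,225),.08),("cheek R",(477,225),.08),("foot",(342,366),.0975),("footL",(95,400),.1),("footR",(592,400),.1)]:
    q=onz(c,f(p),z)[:2];print(n,(1e3*X@(q-b)).round(2),(1e3*Y@(q-b)).round(2))
s=ctrl.sense();q=s['tcp_pos'][:2];print(X@(q-b),Y@(q-b))
E
```

```text
cheek in 17.07 -0.41
cheek L 19.64 14.22
cheek R 19.6 -14.83
foot 9.76 -0.4
footL 7.12 23.85
footR 7.04 -24.95
7.465087024067366e-05 -0.0009167358497588509
```

Call:
{"op": "apply_moves", "data": {
  "series": [
    [[0.14, 0, 0.3], [0, 0, 0]],
    [[0, 0, 0.4], [0, 0, 0]],
    [[0, 0, 0.4], [0, 0, 0]],
    [[0, 0, 0], [0, 0, 0]]
  ]
}}

```text
clock: 17.85
tcp_pos: [0.6778, -0.0189, 0.1125]
orientation: [[0.978, 0.211, 0.001], [0.211, -0.978, 0.0], [0.001, -0.0, -1.0]]
force: [-0.0, 0.2, -1.8]
finger_gap: 0.482
```

```bash
python3 - <<'E'
from meas import *
togo((.6773,-.0187,.11),12.2)
im,c=meas("w14")
crop("pics/w14.png",210,140,350,260,5,"pics/w14c.png")
E
```

```text
t 17.85 tcp [ 0.6778 -0.0189  0.1125] F [-0.   0.2 -1.8] gap 0.482
shift cm now-axes [-0.04 -0.03  0.25] turn deg [-0.01 -0.07 -0.05] shift cm after-turn axes [-0.04 -0.03  0.25]
tcp [ 0.6778 -0.0189  0.1125]
red 98 [411.8 264.6] [ 0.6797 -0.094 ] [ 0.6603 -0.1211]
red 656 [277.1 337.3] [ 0.6185 -0.0305] [ 0.5807 -0.0384]
```

View pics/w14c.png

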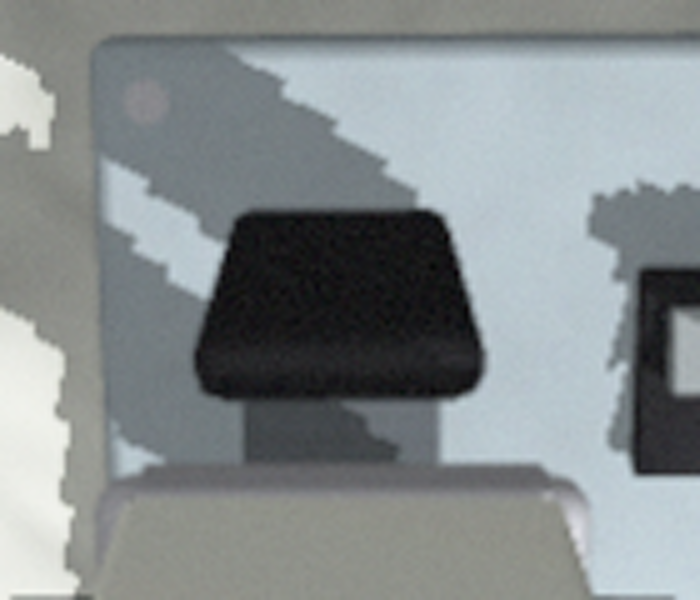

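Call:
{"op": "apply_moves", "data": {
  "series": [
    [[-0.05, 0, 0.5], [0, 0, 0]],
    [[-0.03, 0, 0.6], [0, 0, 0]],
    [[-0.03, 0, 0.6], [0, 0, 0]],
    [[-0.03, 0, 0.6], [0, 0, 0]],
    [[0, 0, 0], [0, 0, 0]]
  ]
}}

```text
clock: 18.4
tcp_pos: [0.6763, -0.0192, 0.0875]
orientation: [[0.978, 0.211, 0.001], [0.211, -0.978, 0.0], [0.001, -0.0, -1.0]]
force: [-0.6, 0.5, -0.9]
finger_gap: 0.487
```

```bash
python3 - <<'E'
from meas import *
togo((.6773,-.0187,.0385),12.2)
im,c=meas("w15")
crop("pics/w15.png",210,160,350,280,5,"pics/w15c.png")
E
```

```text
t 18.4 tcp [ 0.6763 -0.0192  0.0875] F [-0.6  0.5 -0.9] gap 0.487
shift cm now-axes [ 0.11 -0.03  4.9 ] turn deg [-0.01 -0.07 -0.05] shift cm after-turn axes [ 0.11 -0.03  4.9 ]
tcp [ 0.6763 -0.0192  0.0875]
red 125 [425.4 277.8] [ 0.6816 -0.091 ] [ 0.6604 -0.1212]
red 705 [277.7 336.8] [ 0.6345 -0.0274] [ 0.5968 -0.0354]
```

View pics/w15c.png

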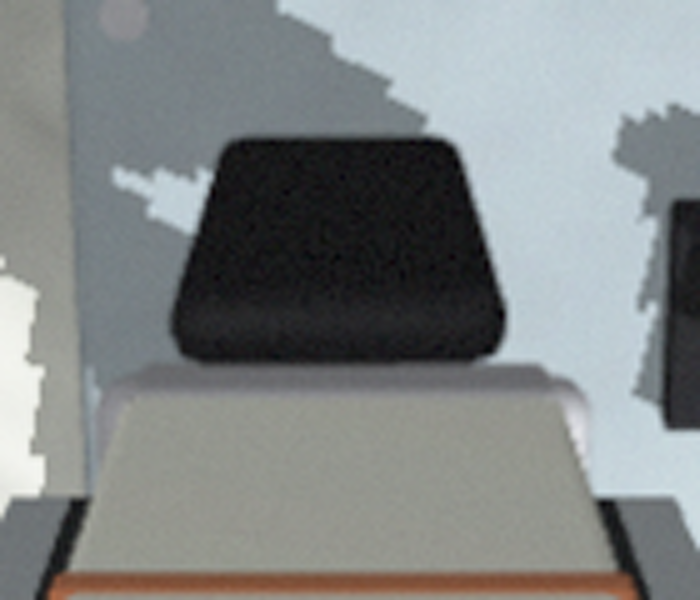

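Call:
{"op": "apply_moves", "data": {
  "series": [
    [[0.1, -0.03, 0.3], [0, 0, 0]],
    [[0.01, 0, 0.6], [0, 0, 0]],
    [[0.01, 0, 0.6], [0, 0, 0]],
    [[0, 0, 0.6], [0, 0, 0]],
    [[0, 0, 0], [0, 0, 0]]
  ]
}}

```text
clock: 18.95
tcp_pos: [0.678, -0.0187, 0.0655]
orientation: [[0.978, 0.211, 0.003], [0.211, -0.978, 0.0], [0.003, 0.0, -1.0]]
force: [-1.6, 0.8, -1.0]
finger_gap: 0.486
```

```bash
python3 - <<'E'
from meas import *
togo((.6773,-.0187,.0385),12.2)
E
```

```text
t 18.95 tcp [ 0.678  -0.0187  0.0655] F [-1.6  0.8 -1. ] gap 0.486
shift cm now-axes [-0.08 -0.01  2.7 ] turn deg [ 0.03 -0.15 -0.05] shift cm after-turn axes [-0.07 -0.01  2.7 ]
```

Call:
{"op": "apply_moves", "data": {
  "series": [
    [[-0.08, 0, 0.4], [0, -0.1, 0]],
    [[-0.01, 0, 0.5], [0, 0, 0]],
    [[-0.01, 0, 0.5], [0, 0, 0]],
    [[0, 0, 0.3], [0, 0, 0]],
    [[0, 0, 0], [0, 0, 0]]
  ]
}}

```text
clock: 19.45
tcp_pos: [0.6769, -0.0189, 0.0469]
orientation: [[0.978, 0.211, 0.001], [0.211, -0.978, -0.0], [0.001, 0.0, -1.0]]
force: [-0.4, 0.4, -1.6]
finger_gap: 0.486
```

```bash
python3 - <<'E'
from meas import *
togo((.6773,-.0187,.0385),12.2)
im,c=meas("w16")
E
```

```text
t 19.45 tcp [ 0.6769 -0.0189  0.0469] F [-0.4  0.4 -1.6] gap 0.486
shift cm now-axes [ 0.04 -0.01  0.84] turn deg [ 0.02 -0.04 -0.05] shift cm after-turn axes [ 0.04 -0.01  0.84]
tcp [ 0.6769 -0.0189  0.0469]
red 151 [453.2 310.5] [ 0.6872 -0.0836] [ 0.6608 -0.1209]
red 713 [277.8 336.7] [ 0.663  -0.0213] [ 0.6253 -0.0293]
```

View pics/w16.png

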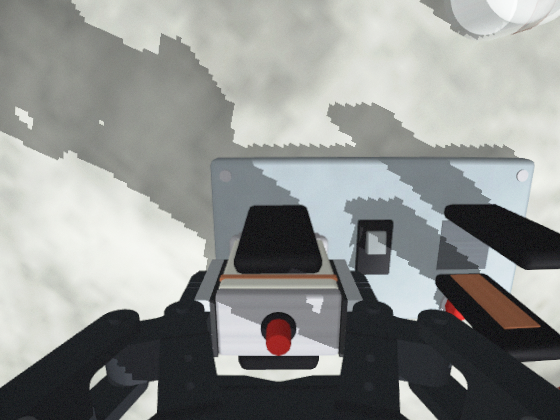

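Call:
{"op": "apply_moves", "data": {
  "series": [
    [[0.03, 0, 0.3], [0, 0, 0]],
    [[0, 0, 0.3], [0, 0, 0]],
    [[0, 0, 0.15], [0, 0, 0]],
    [[0, 0, 0], [0, 0, 0]]
  ]
}}

```text
clock: 19.9
tcp_pos: [0.6776, -0.0189, 0.0395]
orientation: [[0.978, 0.21, 0.002], [0.21, -0.978, -0.001], [0.002, 0.001, -1.0]]
force: [0.1, -1.1, -1.1]
finger_gap: 0.484
```

```bash
python3 - <<'E'
from meas import *
togo((.6773,-.0187,.0381),12.2)
im,c=meas("w17")
np.savez("c17.npz",**{k:np.array(v) for k,v in c.items()})
crop("pics/w17.png",200,190,360,390,3,"pics/w17c.png")
E
```

```text
t 19.9 tcp [ 0.6776 -0.0189  0.0395] F [ 0.1 -1.1 -1.1] gap 0.484
shift cm now-axes [-0.03 -0.03  0.14] turn deg [ 0.05 -0.1  -0.05] shift cm after-turn axes [-0.03 -0.03  0.14]
tcp [ 0.6776 -0.0189  0.0395]
red 67 [457.9 315.5] [ 0.6898 -0.081 ] [ 0.6627 -0.1196]
red 719 [277.9 336.8] [ 0.6687 -0.0202] [ 0.6311 -0.0283]
```

View pics/w17c.png

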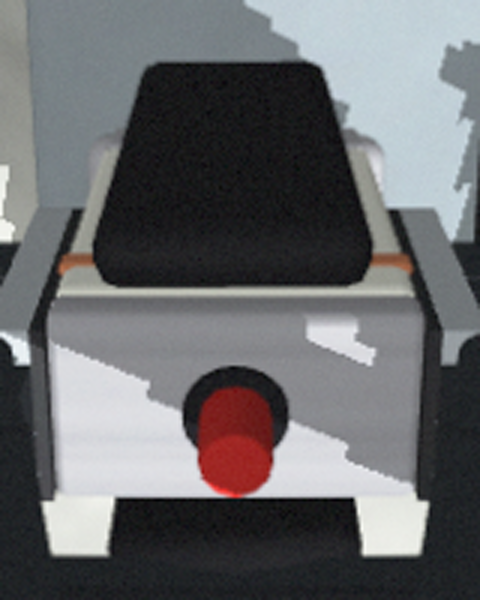

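```bash
python3 - <<'E'
from h import *
d=np.load("c17.npz");c={k:d[k] for k in d}
X=np.array([.9774,.2113]);Y=np.array([-.2113,.9774]);b=np.array([.6759,-.0183])
f=lambda p:(200+p[0]/3-.3,190+p[1]/3-.3)
for n,p,z in[("cheek in",(235,285),.08),("cheek L",(95,262),.08),("cheek R",(372,262),.08),("top+x",(235,300),.0774),("top-x",(235,497),.0774),("topL",(50,400),.0774),("topR",(420,400),.0774),("front cheek out",(235,568),.08)]:
    q=onz(c,f(p),z)[:2];print(n,(1e3*X@(q-b)).round(2),(1e3*Y@(q-b)).round(2))
E
```

```text
cheek in 17.25 -0.43
cheek L 19.89 14.05
cheek R 19.83 -14.6
top+x 14.14 -0.42
top-x -11.11 -0.38
topL 1.72 20.14
topR 1.63 -20.95
front cheek out -18.93 -0.36
```

Call:
{"op": "apply_moves", "data": {
  "series": [
    [[-0.05, 0, 0.08], [0, -0.1, 0]],
    [[0, 0, 0.08], [0, 0, 0]],
    [[0, 0, 0.1], [0, 0, 0]]
  ]
}}

```text
clock: 20.25
tcp_pos: [0.6774, -0.0191, 0.0381]
orientation: [[0.978, 0.211, 0.001], [0.211, -0.978, -0.001], [0.001, 0.001, -1.0]]
force: [-5.6, 0.2, 9.7]
finger_gap: 0.488
```

Call:
{"op": "apply_moves", "data": {
  "series": [
    [[0, 0, -0.03], [0, 0, 0]],
    [[0, 0, 0], [0, 0, 0]],
    [[0, 0, 0], [0, 0, 0]]
  ]
}}

```text
clock: 20.55
tcp_pos: [0.6776, -0.0191, 0.0385]
orientation: [[0.978, 0.211, 0.002], [0.211, -0.978, -0.001], [0.001, 0.002, -1.0]]
force: [0.7, 0.3, -0.6]
finger_gap: 0.487
```

Call:
{"op": "apply_moves", "data": {
  "series": [
    [[0, 0, 0], [0, 0, 0]],
    [[0, 0, 0], [0, 0, 0]],
    [[0, 0, 0], [0, 0, 0]],
    [[0, 0, 0], [0, 0, 0]],
    [[0, 0, 0], [0, 0, 0]]
  ],
  "jaw": 100
}}

```text
clock: 21.05
tcp_pos: [0.6779, -0.0192, 0.0388]
orientation: [[0.978, 0.211, 0.002], [0.211, -0.978, -0.001], [0.002, 0.002, -1.0]]
force: [0.4, -0.3, 0.1]
finger_gap: 0.607
```

```bash
python3 - <<'E'
from meas import *
togo((.6773,-.0187,.0381),12.2)
im,c=meas("w18")
E
```

```text
t 21.05 tcp [ 0.6779 -0.0192  0.0388] F [ 0.4 -0.3  0.1] gap 0.607
shift cm now-axes [-0.05 -0.06  0.07] turn deg [ 0.11 -0.12 -0.04] shift cm after-turn axes [-0.05 -0.06  0.07]
tcp [ 0.6779 -0.0192  0.0388]
red 701 [277.9 336.2] [ 0.6697 -0.0203] [ 0.6322 -0.0284]
```

View pics/w18.png

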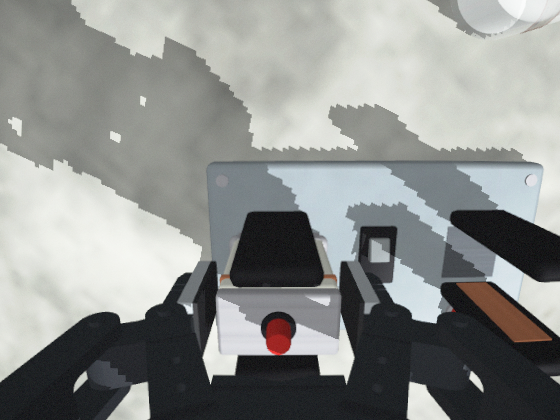

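Released with clearance on both sides. I'll rise straight up.

Call:
{"op": "apply_moves", "data": {
  "series": [
    [[0, 0, -0.5], [0, 0, 0]],
    [[0, 0, -1], [0, 0, 0]],
    [[0, 0, -1.5], [0, 0, 0]],
    [[0, 0, -2], [0, 0, 0]],
    [[0, 0, -2.5], [0, 0, 0]],
    [[0, 0, -3], [0, 0, 0]],
    [[0, 0, -3], [0, 0, 0]],
    [[0, 0, -2], [0, 0, 0]],
    [[0, 0, 0], [0, 0, 0]]
  ]
}}

```text
clock: 22.0
tcp_pos: [0.6776, -0.0189, 0.2099]
orientation: [[0.978, 0.211, 0.01], [0.211, -0.978, -0.003], [0.009, 0.005, -1.0]]
force: [0.5, -1.2, 0.4]
finger_gap: 0.606
```

```bash
python3 - <<'E'
from meas import *
togo((.6773,-.0187,.19),12.2)
im,c=meas("w19")
np.savez("c19.npz",**{k:np.array(v) for k,v in c.items()})
crop("pics/w19.png",200,130,360,270,5,"pics/w19c.png")
E
```

```text
t 22.0 tcp [ 0.6776 -0.0189  0.2099] F [ 0.5 -1.2  0.4] gap 0.606
shift cm now-axes [-0.05 -0.03  1.98] turn deg [ 0.28 -0.51 -0.04] shift cm after-turn axes [-0.03 -0.02  1.99]
tcp [ 0.6776 -0.0189  0.2099]
red 394 [428.5  29.3] [ 0.8266 -0.0998] [ 0.843  -0.1186]
red 84 [277.5 205.4] [ 0.6733 -0.0195] [ 0.6597 -0.0226]
red 51 [375.7 225.3] [ 0.6737 -0.1018] [ 0.6601 -0.1211]
```

View pics/w19.png

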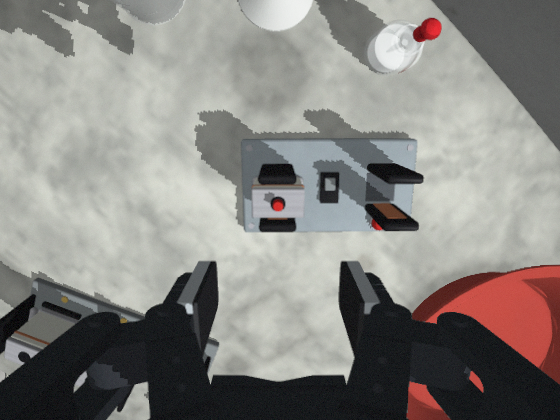

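View pics/w19c.png

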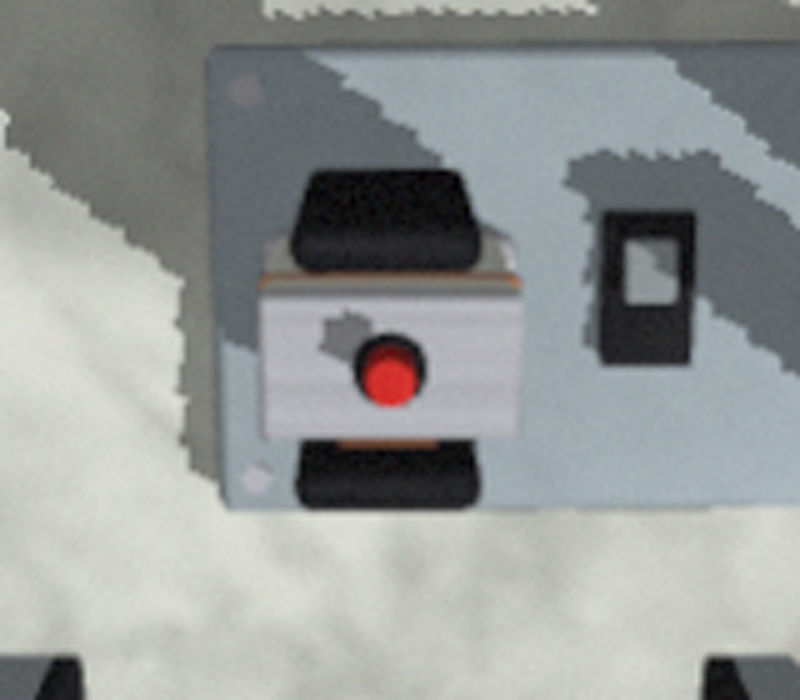

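```bash
python3 - <<'E'
from h import *
d=np.load("c19.npz");c={k:d[k] for k in d}
X=np.array([.9774,.2113]);Y=np.array([-.2113,.9774]);b=np.array([.6759,-.0183])
f=lambda p:(200+p[0]/5-.4,130+p[1]/5-.4)
for n,p,z in[("cheek+ in",(390,270),.08),("cheek- in",(390,448),.08),("cheek L",(293,250),.08),("cheek R",(480,250),.08),("cheek- L",(297,480),.08),("cheek- R",(480,480),.08),("top+x",(390,292),.076),("top-x",(390,438),.076),("topL",(262,370),.076),("topR",(520,370),.076),("pin tip",(390,380),.086),("tl",(262,295),.076),("tr",(520,295),.076)]:
    q=onz(c,f(p),z)[:2];print(n,(1e3*X@(q-b)).round(2),(1e3*Y@(q-b)).round(2))
im=ctrl.grab_frame("scene");cv2.imwrite("pics/s19.png",im[:,:,::-1]);crop("pics/s19.png",190,120,290,270,4,"pics/s19c.png")
im=ctrl.grab_frame("top");cv2.imwrite("pics/t19.png",im[:,:,::-1])
E
```

```text
cheek+ in 16.47 -0.72
cheek- in -12.01 -0.67
cheek L 19.62 14.12
cheek R 19.55 -14.51
cheek- L -17.25 14.07
cheek- R -17.34 -14.92
top+x 12.21 -0.73
top-x -11.53 -0.68
topL -0.28 19.53
topR -0.4 -21.27
pin tip 0.57 -0.67
tl 11.79 19.28
tr 11.69 -21.06
```

View pics/s19c.png

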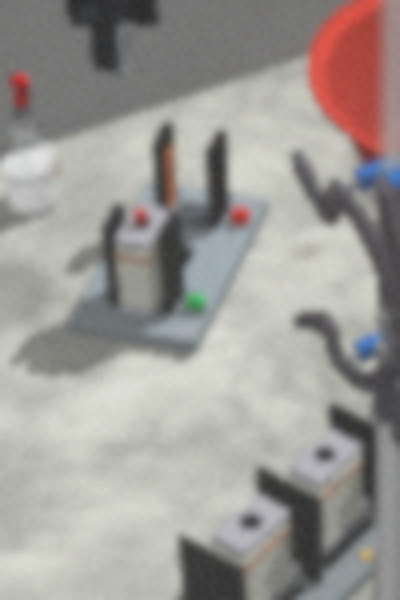

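View pics/t19.png

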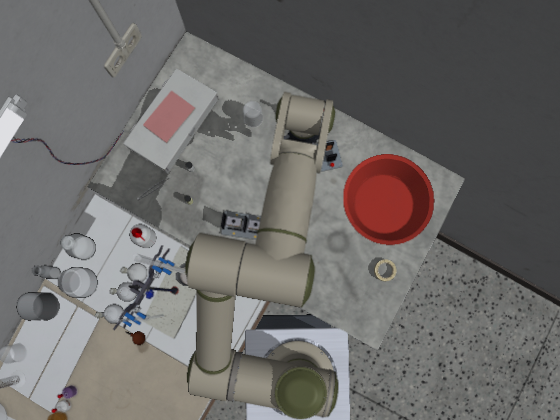

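```bash
python3 - <<'E'
from h import *
print(ctrl.job_done(), ctrl.sense()['clock'])
E
```

```text
the job is handed in; nothing more can be done
the job is handed in; nothing more can be done
```

The blown fuse now stands upright in the green-lamp bay (the +y one), and I handed the job in at about 22 s.

- **What I did:** I pulled the fuse with the red pin, at the -y end of the strip, straight up by its broad faces. I stood it on open bench between strip and tester and let go. I then took it again by its narrow ends and lowered it between the cheeks until it touched the floor, at about 10 N. That came at the height expected for a fuse fully home. Then I released it and rose clear.
- **Last checks:** In the last wrist picture the fuse is upright. It is within about 1 mm of centre across the cheeks and about 0.6 mm off along them. The scene camera shows the other two fuses still in their clips. The two vials and the tape look to be where they were in the top view, judged by eye. The wrist force was near zero with the gripper about 0.13 m above the fuse.
- **What disagreed:** Along the direction across the cheeks, camera and tool readings differed by about 1.5 mm. I placed the fuse by the measured shift from fuse to bay, so this mostly cancels out. The fuse top hid the front cheek's inner edge, so I could not measure that gap directly.

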